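# Seat the centrifuge rotor on its drive key and shut the lid

## Task

The washed rotor is lying on the steel tray: put it back on the centrifuge's drive spindle and, with only light hand pressure, turn it slowly until its slots find the spindle's cross key and it drops fully home; never force it down. Then let go of it and shut the lid completely, leaving the other things on the bench where they are.

Things in the scene. Friction and masses are not known exactly. Their poses are not given: they have to be found in the camera images.
- rotor: Loose silver rotor for 12 small tubes, 110 mm across, about 0.35 kg, upright on the tray. Origin: centre of its underside; z up its axis. Its dished rim is 30 mm high. In the underside is a 14 mm round bore, 38 mm deep, crossed at its mouth by four drive slots, a quarter turn apart along its own x and y axes, 6.5 mm wide and 6.8 mm deep.
- hub (a point): Where to hold the rotor: on its axis, 54 mm above its origin, in the round black hub, which is 33 mm across and rises from the dish (13 mm above the origin) to 68 mm above the origin.
- centrifuge: White bench centrifuge, fixed, 220 mm (its x) by 240 mm (its y), 110 mm high, plus a 45 mm deep control panel along its -y side; turned a little. Origin: centre of the 220 by 240 body, on the bench; z up. In it, open to above, is a round bowl 150 mm across, rim at 110 mm, floor at 36 mm, with the drive spindle in its centre. The lid's hinge runs along the +y side.
- seat (a point): Centre of the spindle's 48 mm shoulder, 52 mm above the bench: the rotor's origin must come to lie here. Axes as the centrifuge's. Just above it a brass cross key (a flat-topped bar 5 mm wide, 44 mm long) passes through the spindle; its top is 5.5 mm up. Off the slots the rotor rests on the key, 5.5 mm too high. At most a quarter turn, either way, brings slots over the key; they engage within about 2 degrees.
- spindle_tip (a point): Top of the round spindle, 32 mm above the seat; 12 mm across, top 9 mm tapering to 4 mm. Axes as the centrifuge's: the key's direction differs each time and is not measured. The spindle is not locked but turns with a stiff drag of 0.15 N m: pushed down with more than about 12 N it may be carried round with the rotor, so that the slots never find the key. 3 to 6 N is right; over 30 N damages it.
- lid (a joint): Angle of the centrifuge's lid, rad: 0 shut, 1.57 upright, 1.75 its stop; starts standing open. Stiff hinge (0.4 N m): stays where it is left, must be pushed all the way down, e.g. from behind on its outer face with the closed fingertips. White frame with clear window, 200 mm along the hinge, 205 mm from hinge to free edge, clears the seated rotor.
- lid_hinge (a point): Middle of the lid's hinge axis, 105 mm from the spindle's axis towards the centrifuge's +y, 112 mm above the bench; does not move with the lid. Shut, the lid reaches from here towards the centrifuge's -y, its outer face level, 28 mm above this point.
- lid_edge (a point): Middle of the lid's free edge on its outer face: 205 mm from the hinge axis along the lid and 28 mm out from it; moves with the lid.
- jar: Bystander on the tray: small clear specimen jar with red cap, 52 mm across, 62 mm high; origin at the centre of its underside.
- hexkey: Bystander on the tray: T-handled hex key, 105 mm long, red 73 mm cross handle, 13 mm high; origin near the middle of its shank, at the tray's level.
- rack: Bystander: blue rack of capped tubes, 65 by 220 mm, 98 mm high; origin at the centre of its underside.
- pump: Bystander: white pump bottle of hand gel, 72 mm across, 204 mm high; origin at the centre of its underside.
- stamp: Bystander: red and black self-inking stamp, 40 by 55 mm, 64 mm high; origin at the centre of its underside.
- marker: Bystander: white and blue marker pen lying down, 133 mm long, 14 mm thick; origin near its middle, on the bench.
Things that resemble listed ones, but are neither listed nor needed, are in the scene too. Of the things shaped like the rotor, the silver one is meant.

How it is judged:
By the outcome, as a careful person would: the job done as asked, in the order asked, and still so for the second after the job is handed in, with the robot touching nothing.
It also fails if it takes over 72 s, if anything falls off the work surface, if the arm or the gripper's body presses on something with over 40 N, if the wrist force passes 120 N, or if a joint passes its speed limit or range.

## Robot

A 6-joint arm with a two-finger parallel gripper is mounted at the origin on the work surface. World frame = base frame: x ahead of the robot, y to its left, z up, the work surface at z = 0. Lengths are in mm, angles in rad, forces in N, time in s.
With the tool pointing down it reaches from about 250 to 725 mm from the base axis. Payload 4 kg.
Tool frame: the origin (TCP) lies midway between the tips of the shut fingers; the grasp point (between the pads) lies 19 mm behind it; z points along the fingers, y is the line along which they close (so a half turn about z gives the same grasp; the last joint's range is limited). The gripper opens to 85 mm and grips with 20 to 120 N. Pads are 22 mm wide; open, the fingers measure 114 mm over their backs; the gripper's body (76 mm by 85 mm) begins 54 mm behind the grasp point. The pads swing forward as they close: fully open they stand 13 mm farther back than shut.
Start: joints at [-1.235, 0.241, 0.005, 1.335, 0, 1.571], TCP at [164.76, -472.074, 231.306] pointing down, gripper open.
Joint ranges: [-2.72, 2.72], [-1.05, 1.87], [-1.09, 1.28], [-1.99, 2.15], [-1.42, 1.44], [-3.14, 3.14]. Speed limits (rad/s): [2.79, 2.79, 3.14, 3.14, 3.14, 3.14].

## Interface

Orientations are given as [roll, pitch, yaw] about the fixed x, y, z axes, in that order (R = Rz(yaw) Ry(pitch) Rx(roll)).
In Python, from bench import ctrl gives the robot as it stands.
- The arm moves only by the tool step_arm, never from a script. Its argument "motion" is a list of rows, each an object with "fingers": the closure, from 0 (fully open) to 1 (shut); "dp": the shift along the tool's x, y, z normalised to -1 to 1, where 1 is 8 cm, a list of three; "turn": the turn, a rotation vector about the tool's x, y, z normalised to -1 to 1, where 1 is pi/4 rad, a list of three. In form: [{"fingers": fingers, "dp": [dx, dy, dz], "turn": [ax, ay, az]}, ...]. A call has 1 to 12 rows; each row is the pose to reach, as a shift and turn from the pose commanded when the call began, along the tool's axes at that moment; what a row does not reach only later rows make up. A row lasts 1/12 s, in which the tool goes at most 41.7 mm and 7.16 degrees, less where a joint would pass 70% of its speed; a pose out of reach is approached as far as the arm can. A call with a number of a shift or a turn outside -1 to 1 is refused whole. A call with a gripper value outside its range is refused whole. The fingers move at their own pace and stop on an object; "squeeze" is the grip in N (left out, the last holds). Time passes only in rows, so rows that repeat a pose let the fingers close. It gives the time, the measured TCP pose, the force, the opening and the grip force at its end, in the units of the state.
- ctrl.sense(): the state, without advancing time (a new reading comes with each control period).
- ctrl.camera(name): name is "scene" or "top"; returns the picture (384x512x3 uint8, blue, green, red); there is no depth.
- ctrl.camera_model(name): a dict with "fx", "fy", "cx", "cy" (pixels), "world_from_camera" (4x4, takes a point from camera to world coordinates). Camera axes: x right, y up, looking along -z (the intrinsics and any distortion apply to the point x, -y, -z); pixel columns grow to the right and rows downward; lengths in mm; the calibration is good to about 2 mm. A picture is of the moment at which its call begins. camera_model takes no time and is no camera call.
- ctrl.hand_in(): hands the job in; it is judged then, once.
The state is a dict: "clock": time; "joints": joint angles; "joint_velocities": joint speeds; "tau": joint torques, N m; "tool_pos": TCP position; "tcp_rot": TCP orientation; "contact_force": force on the tool from outside, world axes, zero at the start; "ft_torque": the same for the moment, N m; "finger_gap": finger opening in mm; "grasp_force": force on a finger pad.
Only numpy, scipy, OpenCV 4.12 (cv2) and the standard library are available. Lean on these libraries where they do the work, as an engineer would, in place of code of your own. Each camera call takes 0.05 s, during which the arm holds its last target. There are 200 camera calls.

## Working session

There is one attempt and no reset: what is moved stays moved. The work goes in short steps, Python scripts to look and compute and a tool call to move; the robot and the scene stay as the last step left them, time stands still between calls to the robot, and variables do not carry over. Pictures are saved under pics/ and viewed, at most 10 in all, crops included, and the job is handed in when it is done.

Besides the shell and the picture viewer there is one more tool, called after "Request:" as name([rows], argument=value, ...), one row to a line, values as JSON. step_arm: Moves the arm, as the interface text tells. Scaled input: -1 to 1 covers 8 cm each way for a shift and pi/4 rad each way for a turn. Its arguments: {"type":"object","properties":{"motion":{"type":"array"},"squeeze":{"type":"number"}},"required":["motion"]}

```bash
ls; mkdir -p pics; python3 - <<'E'
from bench import ctrl
import cv2
for n in("scene","top"):
    cv2.imwrite(f"pics/{n}0.png",ctrl.camera(n)); m=ctrl.camera_model(n); print(n,m)
print(ctrl.sense())
E
```

```text
pics
scene {'fx': 456.6103354353954, 'fy': 456.6103354353954, 'cx': 256.5985456314985, 'cy': 191.62749090069576, 'world_from_camera': array([[ 4.18992658e-01, -6.50022637e-01,  6.33968236e-01,
         1.48826937e+03],
       [ 9.07818731e-01,  3.13442736e-01, -2.78601512e-01,
        -4.55048548e+02],
       [-1.76154489e-02,  6.92260228e-01,  7.21432930e-01,
         1.20777709e+03],
       [ 0.00000000e+00,  0.00000000e+00,  0.00000000e+00,
         1.00000000e+00]])}
top {'fx': 463.6731038582079, 'fy': 463.6731038582079, 'cx': 258.83236091990864, 'cy': 193.66465950446255, 'world_from_camera': array([[-2.16646971e-02,  9.97902311e-01, -6.10050784e-02,
         4.43698308e+02],
       [-9.99511050e-01, -2.02427893e-02,  2.38304403e-02,
         2.96701048e-01],
       [ 2.25455385e-02,  6.14915293e-02,  9.97852940e-01,
         1.28526676e+03],
       [ 0.00000000e+00,  0.00000000e+00,  0.00000000e+00,
         1.00000000e+00]])}
{'clock': 0.1, 'joints': array([-1.23499404e+00,  2.41303519e-01,  3.87345355e-03,  1.33517580e+00,
       -1.20597681e-05,  1.57082333e+00]), 'joint_velocities': array([ 0.00104656, -0.00325637,  0.0022753 , -0.00013943, -0.00085586,
       -0.00024814]), 'tau': array([ 1.16279111e-04, -3.73136902e+01,  2.53010559e+01,  1.09203966e-02,
       -7.49506398e-06,  3.43081147e-06]), 'tool_pos': array([ 164.57917578, -471.55647139,  230.52453524]), 'tcp_rot': array([-3.13978312e+00,  1.21086204e-05,  3.35775296e-01]), 'contact_force': array([-0.11967695,  0.92944867,  0.08567366]), 'ft_torque': array([0.02032567, 0.03037826, 0.03791511]), 'grasp_force': 0.0, 'finger_gap': 85.41290613436999}
```

View pics/scene0.png

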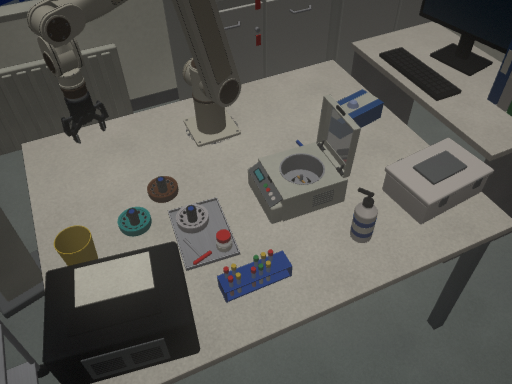

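View pics/top0.png

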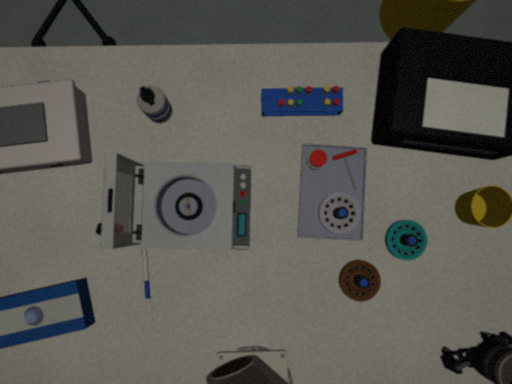

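Look-alikes (top view): silver rotor at (340,212) on the tray, teal at (406,240) and brown at (360,280) on the bench. Silver on the tray fits the description, and I'll confirm it in a crop.

```bash
cat > h.py <<'E'
import numpy as np, cv2
from bench import ctrl
from scipy.spatial.transform import Rotation as R
M={n:ctrl.camera_model(n) for n in("scene","top")}
def ray(n,u,v):
    m=M[n];T=m["world_from_camera"]
    d=np.array([(u-m["cx"])/m["fx"],-(v-m["cy"])/m["fy"],-1.]);return T[:3,3],T[:3,:3]@d
def plane(n,u,v,z):
    o,d=ray(n,u,v);return o+d*(z-o[2])/d[2]
def proj(n,p):
    m=M[n];T=m["world_from_camera"];c=T[:3,:3].T@(np.array(p,float)-T[:3,3])
    return np.array([m["cx"]+m["fx"]*c[0]/-c[2],m["cy"]-m["fy"]*c[1]/-c[2]])
def tri(a,b):
    A=np.zeros((3,3));y=np.zeros(3)
    for n,p in(("top",a),("scene",b)):
        o,d=ray(n,*p);d=d/np.linalg.norm(d);P=np.eye(3)-np.outer(d,d);A+=P;y+=P@o
    return np.linalg.solve(A,y)
E
python3 - <<'E'
from h import *
t=cv2.imread("pics/top0.png");s=cv2.imread("pics/scene0.png")
c=lambda i,x,y,w,h,k:cv2.resize(i[y:y+h,x:x+w],(w*k,h*k),interpolation=cv2.INTER_CUBIC)
a=np.hstack([c(t,300,180,80,60,5),c(s,160,190,80,60,5)])
b=np.hstack([c(t,95,145,160,120,2)[:,:],c(s,240,90,120,130,4)[:480,:480][::1]]) if 0 else None
b=np.hstack([cv2.resize(t[140:260,95:255],(400,300),interpolation=2),cv2.resize(s[90:222,240:360],(330,300),interpolation=2),np.zeros((300,70,3),np.uint8)])
cv2.imwrite("pics/crop1.png",np.vstack([a,b]))
E
```

```text
(no output)
```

View pics/crop1.png

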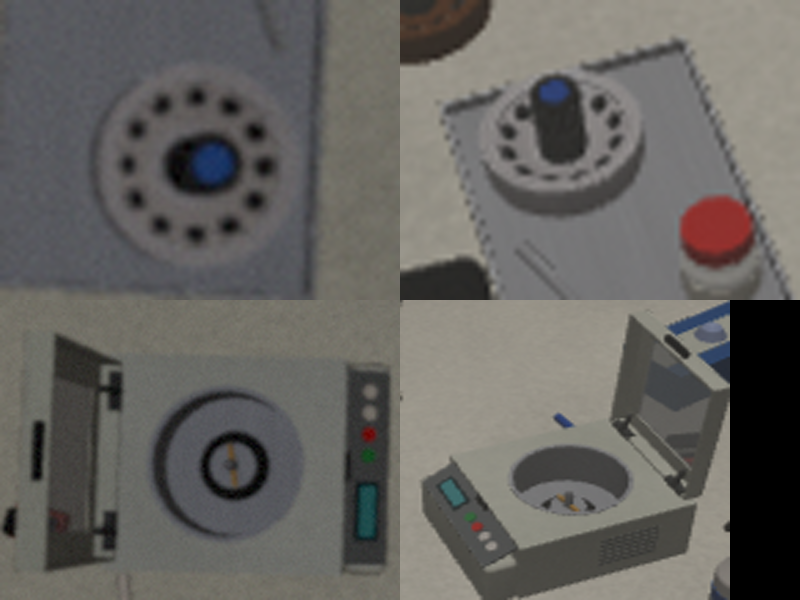

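The crop confirms the silver rotor: its hub cap is at top (342.6,212.4) and scene (190.8,208), upright on the tray. The spindle tip is at top (187.4,205.6) and scene (301,176.7), and the brass key runs roughly along image vertical. Next I'll measure these.

```bash
python3 - <<'E'
from h import *
t=cv2.imread("pics/top0.png");s=cv2.imread("pics/scene0.png")
def blob(i,x,y,r,lo,hi):
    h=cv2.cvtColor(i,cv2.COLOR_BGR2HSV)[y-r:y+r,x-r:x+r];m=cv2.inRange(h,lo,hi)
    n,l,st,c=cv2.connectedComponentsWithStats(m);k=1+np.argmax(st[1:,4]);return c[k]+[x-r,y-r],st[k,4]
B=((95,90,50),(130,255,255))
a,na=blob(t,342,212,12,*B);b,nb=blob(s,191,208,10,*B);print(a,na,b,nb)
print("hubtop",tri(a,b), plane("top",*a,72),plane("scene",*b,72))
print("tip",tri((187.4,205.6),(301,176.7)),plane("top",187.4,205.6,84),plane("scene",301,176.7,84))
q=lambda x,y:(95+x/2.5,140+(y-300)/2.5)
for n,p in dict(c=(227.5,463.5)).items(): print("bowl",plane("top",*q(*p),110))
for p in [(120,352),(345,360),(345,573),(120,572)]: print("corner",plane("top",*q(*p),110))
# rotor holes ring centre, dark blobs
g=cv2.cvtColor(t,cv2.COLOR_BGR2GRAY)
H=[(197,96),(231,106),(257,132),(264,166),(256,200),(230,226),(197,234),(162,226),(135,200),(128,163),(138,129),(163,105)]
P=np.array([plane("top",300+x/5,180+y/5,34)for x,y in H]);c=P.mean(0);print("ring",c,np.linalg.norm((P-c)[:,:2],axis=1).round(1))
print("hole ang",(np.degrees(np.arctan2(*(P-c)[:,[1,0]].T))%30).round(1))
K=[plane("top",*q(*p),57)for p in[(231,440),(235,488)]];d=K[0]-K[1];print("key",np.degrees(np.arctan2(d[1],d[0])))
print(t[195:217,184:192,2].astype(int)-t[195:217,184:192,0])
E
```

```text
[342.13793103 212.5       ] 58 [190.45454545 207.86363636] 22
hubtop [ 463.59717418 -246.90237856   72.89412105] [ 463.8839663  -246.40536629   72.        ] [ 462.39975965 -247.3682078    72.        ]
tip [490.3046126  158.11365733  69.8857343 ] [489.99958153 156.81437527  84.        ] [502.51784838 149.94357165  84.        ]
bowl [489.57660688 156.9465535  110.        ]
corner [605.02409188 264.28923241 110.        ]
corner [592.56531775  36.38661049 110.        ]
corner [376.77783774  40.3248719  110.        ]
corner [382.95439349 265.70821686 110.        ]
ring [ 463.22630898 -246.38011729   34.        ] [37.5 37.4 37.7 36.7 37.2 37.4 37.2 38.  38.5 37.3 37.2 37.2]
hole ang [27.7 28.  27.3 28.1 28.4 27.2 28.5 28.6 28.  27.  27.  27.5]
key 4.036864069346619
[[-1  1  2 -1  2 -1 -5  3]
 [ 2  4  1  8  0 -2 -2 -4]
 [-2  4 15 15  0 -4 -5 -4]
 [-3  7 32 33  9 -5 -9 -6]
 [-4  0 35 44 15 -2 -5 -7]
 [-9 -2 32 49 21 -1 -7 -7]
 [-6 -1 31 56 27  0 -8 -6]
 [-8 -2 26 50 30  5 -8 -7]
 [-7 -5 15 33 24  6 -5 -6]
 [-7 -6  3  8 11  2 -6 -7]
 [-5 -2 -2 -1  0 -2 -7 -7]
 [-3 -1 -4  0  2 -6 -2 -5]
 [-5 -4 -3  4 14  3 -6 -6]
 [-6 -9 -1 25 38 17 -2 -6]
 [-6 -8 -3 27 48 27  1 -7]
 [-8 -7 -2 24 45 31  3 -6]
 [-8 -9 -4 19 48 31  4 -7]
 [-4 -8 -4 17 47 36  6 -3]
 [-5 -6 -4 13 41 35  8 -4]
 [-7 -4 -4  2 21 22  7 -3]
 [-1 -2 -5 -2  3 13  0  1]
 [ 1 -1 -1 -2  3 -1  1  5]]
```

Request:
step_arm([
  {"fingers":0,"dp":[0.89,-0.29,0],"turn":[0,0,0.428]},
  {"fingers":0,"dp":[0.89,-0.29,0],"turn":[0,0,0.428]},
  {"fingers":0,"dp":[0.89,-0.29,0],"turn":[0,0,0.428]},
  {"fingers":0,"dp":[0.89,-0.29,0],"turn":[0,0,0.428]},
], squeeze=40)

```text
clock: 0.43
tool_pos: [225.5, -425.3, 230.9]
tcp_rot: [-3.14, 0.0, 0.001]
contact_force: [0.2, -0.6, 0.3]
finger_gap: 85.5
grasp_force: 0.0
```

Request:
step_arm([
  {"fingers":0,"dp":[0.995,-0.75,0.5],"turn":[0,0,0]},
  {"fingers":0,"dp":[0.995,-0.75,0.5],"turn":[0,0,0]},
  {"fingers":0,"dp":[0.995,-0.75,0.5],"turn":[0,0,0]},
  {"fingers":0,"dp":[0.995,-0.75,0.5],"turn":[0,0,0]},
])

```text
clock: 0.77
tool_pos: [305.0, -363.9, 188.9]
tcp_rot: [-3.137, 0.002, 0.007]
contact_force: [-0.3, -0.3, -0.5]
finger_gap: 85.0
grasp_force: 0.0
```

Request:
step_arm([
  {"fingers":0,"dp":[0.995,-0.75,0.5],"turn":[0,0,0]},
  {"fingers":0,"dp":[0.995,-0.75,0.5],"turn":[0,0,0]},
  {"fingers":0,"dp":[0.995,-0.75,0.5],"turn":[0,0,0]},
  {"fingers":0,"dp":[0.995,-0.75,0.5],"turn":[0,0,0]},
])

```text
clock: 1.1
tool_pos: [384.7, -304.7, 149.2]
tcp_rot: [-3.139, 0.002, 0.006]
contact_force: [-0.1, -0.1, 0.4]
finger_gap: 85.6
grasp_force: 0.0
```

Request:
step_arm([
  {"fingers":0,"dp":[0.995,-0.75,0.5],"turn":[0,0,0]},
  {"fingers":0,"dp":[0.995,-0.75,0.5],"turn":[0,0,0]},
  {"fingers":0,"dp":[0.995,-0.75,0.5],"turn":[0,0,0]},
  {"fingers":0,"dp":[0.995,-0.75,0.5],"turn":[0,0,0]},
  {"fingers":0,"dp":[0.995,-0.75,0.5],"turn":[0,0,0]},
  {"fingers":0,"dp":[0.995,-0.75,0.5],"turn":[0,0,0]},
])

```text
clock: 1.6
tool_pos: [462.4, -248.1, 111.6]
tcp_rot: [3.141, 0.001, -0.001]
contact_force: [-0.8, 0.1, -0.8]
finger_gap: 85.3
grasp_force: 0.0
```

Request:
step_arm([
  {"fingers":0,"dp":[0,0,0.5],"turn":[0,0,0]},
  {"fingers":0,"dp":[0,0,0.8],"turn":[0,0,0]},
  {"fingers":0,"dp":[0,0,0.9],"turn":[0,0,0]},
  {"fingers":0,"dp":[0,0,0.9],"turn":[0,0,0]},
  {"fingers":0.4,"dp":[0,0,0.9],"turn":[0,0,0]},
  {"fingers":1,"dp":[0,0,0.9],"turn":[0,0,0]},
  {"fingers":1,"dp":[0,0,0.9],"turn":[0,0,0]},
  {"fingers":1,"dp":[0,0,0.9],"turn":[0,0,0]},
  {"fingers":1,"dp":[0,0,0.9],"turn":[0,0,0]},
  {"fingers":1,"dp":[0,0,0.9],"turn":[0,0,0]},
  {"fingers":1,"dp":[0,0,0.9],"turn":[0,0,0]},
  {"fingers":1,"dp":[0,0,0.9],"turn":[0,0,0]},
])

```text
clock: 2.6
tool_pos: [464.2, -246.7, 40.8]
tcp_rot: [3.141, -0.002, 0.0]
contact_force: [-0.5, 1.8, 5.1]
finger_gap: 31.0
grasp_force: 39.4
```

```bash
python3 - <<'E'
from h import *
s=ctrl.sense();print({k:np.round(s[k],3) for k in("clock","tool_pos","tcp_rot","contact_force","finger_gap","grasp_force","joints")})
t=ctrl.camera("top");c=ctrl.camera("scene")
f=lambda i,x,y:cv2.resize(i[y:y+90,x:x+100],(400,360),interpolation=2)
cv2.imwrite("pics/g1.png",np.hstack([f(t,300,165),f(c,145,165)]))
E
```

```text
{'clock': np.float64(2.6), 'tool_pos': array([ 464.174, -246.696,   40.839]), 'tcp_rot': array([ 3.141e+00, -2.000e-03,  0.000e+00]), 'contact_force': array([-0.534,  1.819,  5.126]), 'finger_gap': np.float64(30.961), 'grasp_force': np.float64(39.44), 'joints': array([-4.890e-01,  4.500e-01, -2.270e-01,  8.910e-01,  1.000e-03,
        2.652e+00])}
```

View pics/g1.png

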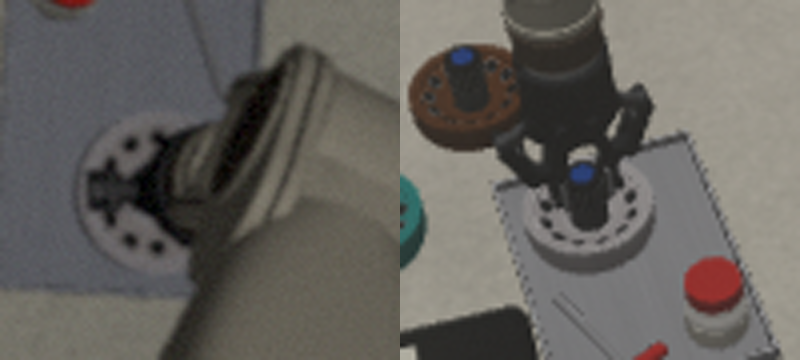

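Grip is good: the picture shows the fingers straddling the black hub at crop (580,190), gap 31 mm. Now lift and check.

Request:
step_arm([
  {"fingers":1,"dp":[0,0,-0.15],"turn":[0,0,0]},
  {"fingers":1,"dp":[0,0,-0.4],"turn":[0,0,0]},
  {"fingers":1,"dp":[0,0,-0.7],"turn":[0,0,0]},
  {"fingers":1,"dp":[0,0,-1],"turn":[0,0,0]},
  {"fingers":1,"dp":[0,0,-1],"turn":[0,0,0]},
], squeeze=50)

```text
clock: 3.12
tool_pos: [466.0, -248.1, 123.9]
tcp_rot: [3.138, -0.007, 0.0]
contact_force: [2.3, -0.7, -3.8]
finger_gap: 30.5
grasp_force: 50.3
```

Request:
step_arm([
  {"fingers":1,"dp":[0,0,-0.3],"turn":[0,0,-0.14]},
  {"fingers":1,"dp":[0,0,-0.6],"turn":[0,0,-0.28]},
  {"fingers":1,"dp":[0,0,-0.75],"turn":[0,0,-0.42]},
  {"fingers":1,"dp":[0,0,-0.75],"turn":[0,0,-0.57]},
  {"fingers":1,"dp":[0,0,-0.75],"turn":[0,0,-0.72]},
  {"fingers":1,"dp":[0,0,-0.75],"turn":[0,0,-0.86]},
  {"fingers":1,"dp":[0,0,-0.75],"turn":[0,0,-1]},
  {"fingers":1,"dp":[0,0,-0.75],"turn":[0,0,-1]},
])

```text
clock: 3.78
tool_pos: [462.4, -246.3, 177.8]
tcp_rot: [-3.139, 0.001, 0.787]
contact_force: [-0.8, 0.6, -4.8]
finger_gap: 30.7
grasp_force: 50.8
```

```bash
python3 - <<'E'
from h import *
s=ctrl.sense();print({k:np.round(s[k],3) for k in("clock","tool_pos","tcp_rot","contact_force","ft_torque","finger_gap","grasp_force","joints")})
E
```

```text
{'clock': np.float64(3.783), 'tool_pos': array([ 462.436, -246.279,  177.804]), 'tcp_rot': array([-3.139e+00,  1.000e-03,  7.870e-01]), 'contact_force': array([-0.812,  0.559, -4.819]), 'ft_torque': array([-0.013,  0.038, -0.022]), 'finger_gap': np.float64(30.742), 'grasp_force': np.float64(50.751), 'joints': array([-0.489,  0.318, -0.031,  1.224, -0.   ,  1.865])}
```

Request:
step_arm([
  {"fingers":1,"dp":[0.25,-0.22,0],"turn":[0,0,0]},
  {"fingers":1,"dp":[0.55,-0.48,0],"turn":[0,0,0]},
  {"fingers":1,"dp":[0.95,-0.832,0],"turn":[0,0,0]},
  {"fingers":1,"dp":[0.95,-0.832,0],"turn":[0,0,0]},
])

```text
clock: 4.12
tool_pos: [469.1, -139.6, 178.1]
tcp_rot: [-3.136, -0.002, 0.789]
contact_force: [-0.5, 0.5, -4.3]
finger_gap: 30.6
grasp_force: 51.1
```

Request:
step_arm([
  {"fingers":1,"dp":[0.33,-0.28,0],"turn":[0,0,0]},
  {"fingers":1,"dp":[0.66,-0.56,0],"turn":[0,0,0]},
  {"fingers":1,"dp":[0.95,-0.832,0],"turn":[0,0,0]},
  {"fingers":1,"dp":[0.95,-0.832,0],"turn":[0,0,0]},
])

```text
clock: 4.45
tool_pos: [476.0, -40.1, 178.4]
tcp_rot: [-3.138, -0.001, 0.789]
contact_force: [0.3, -0.7, -4.0]
finger_gap: 31.0
grasp_force: 51.6
```

Request:
step_arm([
  {"fingers":1,"dp":[0.33,-0.28,0],"turn":[0,0,0]},
  {"fingers":1,"dp":[0.66,-0.56,0],"turn":[0,0,0]},
  {"fingers":1,"dp":[0.95,-0.832,0],"turn":[0,0,0]},
  {"fingers":1,"dp":[0.95,-0.832,0],"turn":[0,0,0]},
])

```text
clock: 4.78
tool_pos: [483.2, 60.3, 178.6]
tcp_rot: [-3.139, -0.002, 0.789]
contact_force: [0.9, -0.2, -3.8]
finger_gap: 30.5
grasp_force: 51.8
```

Request:
step_arm([
  {"fingers":1,"dp":[0.33,-0.28,0],"turn":[0,0,0]},
  {"fingers":1,"dp":[0.6,-0.52,0],"turn":[0,0,0]},
  {"fingers":1,"dp":[0.8,-0.7,0],"turn":[0,0,0]},
  {"fingers":1,"dp":[0.95,-0.834,0],"turn":[0,0,0]},
  {"fingers":1,"dp":[0.95,-0.834,0],"turn":[0,0,0]},
  {"fingers":1,"dp":[0.95,-0.834,0],"turn":[0,0,0]},
  {"fingers":1,"dp":[0.95,-0.834,0],"turn":[0,0,0]},
  {"fingers":1,"dp":[0.95,-0.834,0],"turn":[0,0,0]},
])

```text
clock: 5.45
tool_pos: [489.7, 155.4, 178.9]
tcp_rot: [-3.142, 0.001, 0.783]
contact_force: [-0.1, 0.5, -3.4]
finger_gap: 30.5
grasp_force: 51.8
```

```bash
python3 - <<'E'
from h import *
s=ctrl.sense();print({k:np.round(s[k],3) for k in("clock","tool_pos","tcp_rot","contact_force","ft_torque","finger_gap","grasp_force","joints")})
t=ctrl.camera("top");c=ctrl.camera("scene")
cv2.imwrite("pics/t2.png",t);cv2.imwrite("pics/s2.png",c)
f=lambda i,x,y:cv2.resize(i[y:y+100,x:x+100],(400,400),interpolation=2)
cv2.imwrite("pics/g2.png",np.hstack([f(t,140,155),f(c,250,90)]))
E
```

```text
{'clock': np.float64(5.45), 'tool_pos': array([489.708, 155.353, 178.929]), 'tcp_rot': array([-3.142e+00,  1.000e-03,  7.830e-01]), 'contact_force': array([-0.084,  0.491, -3.427]), 'ft_torque': array([-0.068,  0.023, -0.034]), 'finger_gap': np.float64(30.539), 'grasp_force': np.float64(51.793), 'joints': array([ 0.307,  0.297, -0.058,  1.217, -0.   ,  2.666])}
```

View pics/g2.png

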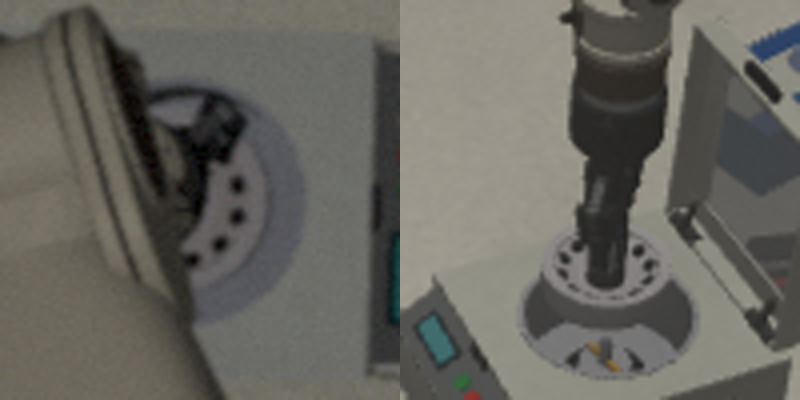

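Picture: rotor hangs over the bowl; scene crop shows spindle tip at about (603,338), i.e. scene pixel (300.7,174.5). Checking the two views against each other.

```bash
python3 - <<'E'
from h import *
print("proj tip scene",proj("scene",(490,157,84)),"top",proj("top",(490,157,84)))
print("scene plane",plane("scene",300.7,174.5,84))
print("shoulder/bowl rim proj scene",[proj("scene",(490+75*np.cos(a),157+75*np.sin(a),110)).round(1).tolist() for a in np.arange(4)*np.pi/2])
# brass centroid both pics, z~57
for n,f,(x,y,r) in(("top","pics/top0.png",(187,206,14)),("scene","pics/s2.png",(301,178,9)),("scene","pics/scene0.png",(301,180,9))):
    h=cv2.imread(f).astype(int)[y-r:y+r,x-r:x+r];w=h[...,2]-h[...,0];w=np.where(w>22,w,0);yy,xx=np.mgrid[y-r:y+r,x-r:x+r]
    c=(xx*w).sum()/w.sum(),(yy*w).sum()/w.sum();print(n,np.round(c,2),(w>0).sum(),plane(n,*c,57.5))
i=cv2.imread("pics/s2.png")[150:195,280:325];cv2.imwrite("pics/tip.png",cv2.resize(i,(540,540),interpolation=2))
E
```

```text
proj tip scene [301.05606813 173.86408659] top [187.32791195 205.60133676]
scene plane [492.2933793  154.32090991  84.        ]
shoulder/bowl rim proj scene [[312.1, 182.2], [320.1, 162.2], [291.4, 155.6], [282.3, 175.0]]
top [187.51 205.54] 28 [491.1857904  159.97707916  57.5       ]
scene [300.8  178.98] 14 [489.21907304 157.97047153  57.5       ]
scene [300.8  178.98] 14 [489.21798669 157.9555072   57.5       ]
```

View pics/tip.png

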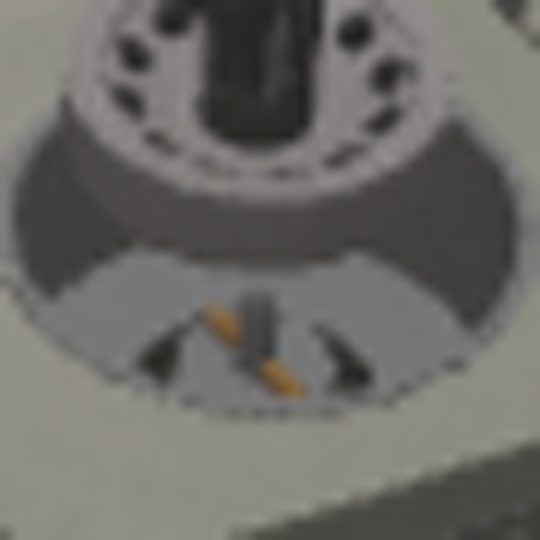

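The tip in the crop at (259,292) matches the predicted pixel within 0.5 px, about 1 mm, so lowering.

Request:
step_arm([
  {"fingers":1,"dp":[0,0,0.2],"turn":[0,0,0]},
  {"fingers":1,"dp":[0,0,0.45],"turn":[0,0,0]},
  {"fingers":1,"dp":[0,0,0.65],"turn":[0,0,0]},
  {"fingers":1,"dp":[0,0,0.7],"turn":[0,0,0]},
  {"fingers":1,"dp":[0,0,0.7],"turn":[0,0,0]},
  {"fingers":1,"dp":[0,0,0.7],"turn":[0,0,0]},
])

```text
clock: 6.05
tool_pos: [490.3, 156.2, 123.8]
tcp_rot: [3.141, -0.0, 0.784]
contact_force: [0.8, -0.7, -4.1]
finger_gap: 31.1
grasp_force: 51.8
```

Request:
step_arm([
  {"fingers":1,"dp":[0,0,0.03],"turn":[0,0,0]},
  {"fingers":1,"dp":[0,0,0.05],"turn":[0,0,0]},
  {"fingers":1,"dp":[0,0,0.08],"turn":[0,0,0]},
  {"fingers":1,"dp":[0,0,0.1],"turn":[0,0,0]},
  {"fingers":1,"dp":[0,0,0.1],"turn":[0,0,0]},
])

```text
clock: 6.47
tool_pos: [489.8, 156.6, 115.1]
tcp_rot: [-3.141, 0.0, 0.785]
contact_force: [-0.4, 0.5, -4.8]
finger_gap: 30.6
grasp_force: 51.8
```

Request:
step_arm([
  {"fingers":1,"dp":[0,0,0.02],"turn":[0,0,0]},
  {"fingers":1,"dp":[0,0,0.04],"turn":[0,0,0]},
  {"fingers":1,"dp":[0,0,0.06],"turn":[0,0,0]},
  {"fingers":1,"dp":[0,0,0.06],"turn":[0,0,0]},
])

```text
clock: 6.8
tool_pos: [490.1, 157.4, 110.4]
tcp_rot: [-3.14, -0.002, 0.786]
contact_force: [0.1, 3.2, -5.9]
finger_gap: 30.8
grasp_force: 51.9
```

Request:
step_arm([
  {"fingers":1,"dp":[0,0,0.02],"turn":[0,0,0]},
  {"fingers":1,"dp":[0,0,0.04],"turn":[0,0,0]},
  {"fingers":1,"dp":[0,0,0.06],"turn":[0,0,0]},
  {"fingers":1,"dp":[0,0,0.06],"turn":[0,0,0]},
])

```text
clock: 7.13
tool_pos: [490.4, 157.8, 106.1]
tcp_rot: [-3.14, -0.003, 0.786]
contact_force: [-1.1, 6.0, -1.3]
finger_gap: 30.6
grasp_force: 52.3
```

Request:
step_arm([
  {"fingers":1,"dp":[0.013,-0.013,0],"turn":[0,0,0]},
  {"fingers":1,"dp":[0.013,-0.013,0],"turn":[0,0,0]},
  {"fingers":1,"dp":[0.013,-0.013,0.02],"turn":[0,0,0]},
  {"fingers":1,"dp":[0.013,-0.013,0.04],"turn":[0,0,0]},
  {"fingers":1,"dp":[0.013,-0.013,0.06],"turn":[0,0,0]},
  {"fingers":1,"dp":[0.013,-0.013,0.06],"turn":[0,0,0]},
])

```text
clock: 7.63
tool_pos: [490.4, 158.9, 100.8]
tcp_rot: [-3.141, -0.002, 0.785]
contact_force: [1.1, 5.5, -2.5]
finger_gap: 30.6
grasp_force: 52.3
```

Request:
step_arm([
  {"fingers":1,"dp":[0.011,-0.011,0],"turn":[0,0,0]},
  {"fingers":1,"dp":[0.011,-0.011,0],"turn":[0,0,0]},
  {"fingers":1,"dp":[0.011,-0.011,0.02],"turn":[0,0,0]},
  {"fingers":1,"dp":[0.011,-0.011,0.04],"turn":[0,0,0]},
  {"fingers":1,"dp":[0.011,-0.011,0.04],"turn":[0,0,0]},
])

```text
clock: 8.05
tool_pos: [490.1, 159.2, 97.3]
tcp_rot: [3.141, -0.0, 0.785]
contact_force: [1.6, 3.9, -3.2]
finger_gap: 30.7
grasp_force: 52.0
```

Request:
step_arm([
  {"fingers":1,"dp":[0,0,0.01],"turn":[0,0,0]},
  {"fingers":1,"dp":[0,0,0.02],"turn":[0,0,0]},
  {"fingers":1,"dp":[0,0,0.02],"turn":[0,0,0]},
])

```text
clock: 8.3
tool_pos: [490.0, 159.3, 96.0]
tcp_rot: [3.142, -0.0, 0.785]
contact_force: [1.9, 3.0, -2.8]
finger_gap: 30.6
grasp_force: 52.0
```

Request:
step_arm([
  {"fingers":1,"dp":[0.009,-0.002,0],"turn":[0,0,0]},
  {"fingers":1,"dp":[0.009,-0.002,0.01],"turn":[0,0,0]},
  {"fingers":1,"dp":[0.009,-0.002,0.02],"turn":[0,0,0]},
  {"fingers":1,"dp":[0.009,-0.002,0.02],"turn":[0,0,0]},
])

```text
clock: 8.63
tool_pos: [490.0, 159.5, 94.4]
tcp_rot: [3.142, 0.001, 0.785]
contact_force: [0.8, 1.7, -1.9]
finger_gap: 30.8
grasp_force: 52.2
```

Request:
step_arm([
  {"fingers":1,"dp":[0,0,0.01],"turn":[0,0,0]},
  {"fingers":1,"dp":[0,0,0.01],"turn":[0,0,0]},
  {"fingers":1,"dp":[0,0,0.01],"turn":[0,0,0]},
])

```text
clock: 8.88
tool_pos: [490.1, 159.6, 94.3]
tcp_rot: [3.141, 0.0, 0.785]
contact_force: [-1.6, 1.4, 4.1]
finger_gap: 30.7
grasp_force: 52.8
```

Request:
step_arm([
  {"fingers":1,"dp":[0,0,0.01],"turn":[0,0,0]},
  {"fingers":1,"dp":[0,0,0.01],"turn":[0,0,0]},
  {"fingers":1,"dp":[0,0,0.01],"turn":[0,0,0]},
])

```text
clock: 9.13
tool_pos: [490.2, 159.7, 94.2]
tcp_rot: [3.141, -0.0, 0.785]
contact_force: [-2.9, 1.1, 9.2]
finger_gap: 30.6
grasp_force: 53.5
```

Rotor rests on the key. I'll ease off to about 5 N contact, then start turning.

Request:
step_arm([
  {"fingers":1,"dp":[-0.003,-0.004,-0.013],"turn":[0,0,0]},
  {"fingers":1,"dp":[-0.003,-0.004,-0.013],"turn":[0,0,0]},
  {"fingers":1,"dp":[-0.003,-0.004,-0.013],"turn":[0,0,-0.033]},
  {"fingers":1,"dp":[-0.003,-0.004,-0.013],"turn":[0,0,-0.067]},
  {"fingers":1,"dp":[-0.003,-0.004,-0.013],"turn":[0,0,-0.1]},
  {"fingers":1,"dp":[-0.003,-0.004,-0.013],"turn":[0,0,-0.1]},
])

```text
clock: 9.63
tool_pos: [490.4, 159.7, 94.3]
tcp_rot: [3.141, -0.0, 0.864]
contact_force: [-1.1, 0.9, 3.4]
finger_gap: 31.1
grasp_force: 52.7
```

```bash
python3 - <<'E'
from h import *
s=ctrl.sense();print({k:np.round(s[k],3) for k in("clock","tool_pos","tcp_rot","contact_force","ft_torque","finger_gap","grasp_force","joints")})
E
```

```text
{'clock': np.float64(9.633), 'tool_pos': array([490.379, 159.684,  94.302]), 'tcp_rot': array([ 3.141, -0.   ,  0.864]), 'contact_force': array([-1.131,  0.874,  3.44 ]), 'ft_torque': array([ 0.13, -0.01,  0.03]), 'finger_gap': np.float64(31.111), 'grasp_force': np.float64(52.663), 'joints': array([ 3.150e-01,  3.720e-01, -1.870e-01,  1.010e+00, -1.000e-03,
        2.593e+00])}
```

Request:
step_arm([
  {"fingers":1,"dp":[0,0,-0.002],"turn":[0,0,-0.033]},
  {"fingers":1,"dp":[0,0,-0.002],"turn":[0,0,-0.067]},
  {"fingers":1,"dp":[0,0,-0.002],"turn":[0,0,-0.1]},
  {"fingers":1,"dp":[0,0,-0.002],"turn":[0,0,-0.133]},
  {"fingers":1,"dp":[0,0,-0.002],"turn":[0,0,-0.167]},
  {"fingers":1,"dp":[0,0,-0.002],"turn":[0,0,-0.2]},
  {"fingers":1,"dp":[0,0,-0.002],"turn":[0,0,-0.2]},
])

```text
clock: 10.22
tool_pos: [490.6, 159.6, 94.3]
tcp_rot: [3.14, -0.0, 1.02]
contact_force: [0.9, 0.0, 3.4]
finger_gap: 30.8
grasp_force: 52.6
```

Request:
step_arm([
  {"fingers":1,"dp":[0,0,0],"turn":[0,0,-0.033]},
  {"fingers":1,"dp":[0,0,0],"turn":[0,0,-0.067]},
  {"fingers":1,"dp":[0,0,0],"turn":[0,0,-0.1]},
  {"fingers":1,"dp":[0,0,0],"turn":[0,0,-0.133]},
  {"fingers":1,"dp":[0,0,0],"turn":[0,0,-0.167]},
  {"fingers":1,"dp":[0,0,0],"turn":[0,0,-0.2]},
  {"fingers":1,"dp":[0,0,0],"turn":[0,0,-0.2]},
])

```text
clock: 10.8
tool_pos: [490.6, 159.6, 94.0]
tcp_rot: [3.14, 0.0, 1.177]
contact_force: [1.3, 0.2, 0.6]
finger_gap: 30.7
grasp_force: 52.3
```

Force fell by 3 N after a 22° turn, so the slots may have found the key. Testing with a small lowering.

Request:
step_arm([
  {"fingers":1,"dp":[0,0,0.005],"turn":[0,0,0]},
  {"fingers":1,"dp":[0,0,0.01],"turn":[0,0,0]},
  {"fingers":1,"dp":[0,0,0.01],"turn":[0,0,0]},
])

```text
clock: 11.05
tool_pos: [490.6, 159.7, 93.7]
tcp_rot: [3.14, -0.0, 1.177]
contact_force: [2.5, -0.7, 3.6]
finger_gap: 31.0
grasp_force: 52.7
```

```bash
python3 - <<'E'
from h import *
s=ctrl.sense();print({k:np.round(s[k],3) for k in("clock","tool_pos","tcp_rot","contact_force","ft_torque","finger_gap","grasp_force","joints")})
E
```

```text
{'clock': np.float64(11.05), 'tool_pos': array([490.558, 159.733,  93.715]), 'tcp_rot': array([ 3.14 , -0.   ,  1.177]), 'contact_force': array([ 2.488, -0.733,  3.606]), 'ft_torque': array([-0.204, -0.545, -0.069]), 'finger_gap': np.float64(30.955), 'grasp_force': np.float64(52.673), 'joints': array([ 3.150e-01,  3.730e-01, -1.880e-01,  1.009e+00, -1.000e-03,
        2.280e+00])}
```

Request:
step_arm([
  {"fingers":1,"dp":[0,0,0],"turn":[0,0,-0.02]},
  {"fingers":1,"dp":[0,0,0],"turn":[0,0,-0.04]},
  {"fingers":1,"dp":[0,0,0],"turn":[0,0,-0.04]},
])

```text
clock: 11.3
tool_pos: [489.3, 160.1, 92.5]
tcp_rot: [-3.14, 0.0, 1.21]
contact_force: [2.1, 0.8, -2.6]
finger_gap: 30.6
grasp_force: 51.9
```

```bash
python3 - <<'E'
from h import *
s=ctrl.sense();print({k:np.round(s[k],3) for k in("tool_pos","tcp_rot","contact_force","ft_torque")})
E
```

```text
{'tool_pos': array([489.348, 160.132,  92.472]), 'tcp_rot': array([-3.14,  0.  ,  1.21]), 'contact_force': array([ 2.073,  0.842, -2.622]), 'ft_torque': array([ 0.318, -0.535,  0.035])}
```

Request:
step_arm([
  {"fingers":1,"dp":[0,0,0],"turn":[0,0,-0.02]},
  {"fingers":1,"dp":[0,0,0],"turn":[0,0,-0.04]},
  {"fingers":1,"dp":[0,0,0],"turn":[0,0,-0.04]},
])

```text
clock: 11.55
tool_pos: [489.3, 160.2, 92.6]
tcp_rot: [-3.14, 0.0, 1.242]
contact_force: [1.6, 2.8, -6.0]
finger_gap: 30.6
grasp_force: 51.8
```

```bash
python3 - <<'E'
from h import *
s=ctrl.sense();print({k:np.round(s[k],3) for k in("tool_pos","tcp_rot","contact_force","ft_torque")})
E
```

```text
{'tool_pos': array([489.282, 160.247,  92.579]), 'tcp_rot': array([-3.14 ,  0.   ,  1.242]), 'contact_force': array([ 1.638,  2.761, -5.993]), 'ft_torque': array([ 0.681, -0.517, -0.041])}
```

It dropped in: z is lower and the force has gone to hanging weight. Follow it down gently.

Request:
step_arm([
  {"fingers":1,"dp":[0,0,0.01],"turn":[0,0,0]},
  {"fingers":1,"dp":[0,0,0.02],"turn":[0,0,0]},
  {"fingers":1,"dp":[0,0,0.02],"turn":[0,0,0]},
])

```text
clock: 11.8
tool_pos: [489.3, 160.2, 91.5]
tcp_rot: [-3.14, -0.0, 1.241]
contact_force: [0.4, 3.3, -3.7]
finger_gap: 30.4
grasp_force: 51.9
```

Request:
step_arm([
  {"fingers":1,"dp":[0,0,0.01],"turn":[0,0,0]},
  {"fingers":1,"dp":[0,0,0.015],"turn":[0,0,0]},
  {"fingers":1,"dp":[0,0,0.015],"turn":[0,0,0]},
])

```text
clock: 12.05
tool_pos: [489.4, 160.2, 90.4]
tcp_rot: [-3.14, -0.0, 1.241]
contact_force: [-1.5, 3.3, -2.0]
finger_gap: 30.8
grasp_force: 52.0
```

Request:
step_arm([
  {"fingers":1,"dp":[0,0,0.008],"turn":[0,0,0]},
  {"fingers":1,"dp":[0,0,0.012],"turn":[0,0,0]},
  {"fingers":1,"dp":[0,0,0.012],"turn":[0,0,0]},
])

```text
clock: 12.3
tool_pos: [489.6, 160.2, 89.5]
tcp_rot: [-3.141, -0.0, 1.241]
contact_force: [-0.4, 4.5, -1.3]
finger_gap: 30.6
grasp_force: 52.1
```

Request:
step_arm([
  {"fingers":1,"dp":[0,0,0.008],"turn":[0,0,0]},
  {"fingers":1,"dp":[0,0,0.008],"turn":[0,0,0]},
  {"fingers":1,"dp":[0,0,0.008],"turn":[0,0,0]},
])

```text
clock: 12.55
tool_pos: [489.7, 160.3, 89.0]
tcp_rot: [-3.141, -0.001, 1.241]
contact_force: [-2.1, 4.5, 0.3]
finger_gap: 30.6
grasp_force: 52.3
```

Request:
step_arm([
  {"fingers":1,"dp":[0.004,-0.007,0],"turn":[0,0,0]},
  {"fingers":1,"dp":[0.004,-0.007,0.008],"turn":[0,0,0]},
  {"fingers":1,"dp":[0.004,-0.007,0.008],"turn":[0,0,0]},
])

```text
clock: 12.8
tool_pos: [489.7, 160.4, 88.9]
tcp_rot: [3.141, -0.0, 1.241]
contact_force: [-2.8, 4.3, 3.4]
finger_gap: 30.7
grasp_force: 52.7
```

Request:
step_arm([
  {"fingers":1,"dp":[0,0,0.005],"turn":[0,0,0]},
  {"fingers":1,"dp":[0,0,0.005],"turn":[0,0,0]},
  {"fingers":1,"dp":[0,0,0.005],"turn":[0,0,0]},
])

```text
clock: 13.05
tool_pos: [489.7, 160.5, 88.8]
tcp_rot: [3.141, -0.001, 1.241]
contact_force: [-3.7, 3.2, 6.6]
finger_gap: 30.6
grasp_force: 53.0
```

Bottomed at 88.8, exactly 5.5 mm below the on-key height. Ease off, release and rise.

Request:
step_arm([
  {"fingers":1,"dp":[0,0,-0.01],"turn":[0,0,0]},
  {"fingers":0.5,"dp":[0,0,-0.01],"turn":[0,0,0]},
  {"fingers":0.3,"dp":[0,0,-0.01],"turn":[0,0,0]},
  {"fingers":0.2,"dp":[0,0,-0.01],"turn":[0,0,0]},
  {"fingers":0.2,"dp":[0,0,-0.01],"turn":[0,0,0]},
  {"fingers":0.2,"dp":[0,0,-0.01],"turn":[0,0,0]},
])

```text
clock: 13.55
tool_pos: [489.7, 160.0, 88.5]
tcp_rot: [3.141, 0.001, 1.24]
contact_force: [-0.1, -0.8, -0.2]
finger_gap: 68.3
grasp_force: 0.0
```

Request:
step_arm([
  {"fingers":0.2,"dp":[0,0,-0.1],"turn":[0,0,0]},
  {"fingers":0.2,"dp":[0,0,-0.3],"turn":[0,0,0]},
  {"fingers":0.2,"dp":[0,0,-0.6],"turn":[0,0,0]},
  {"fingers":0.2,"dp":[0,0,-1],"turn":[0,0,0]},
  {"fingers":0.2,"dp":[0,0,-1],"turn":[0,0,0]},
])

```text
clock: 13.97
tool_pos: [493.2, 161.5, 175.3]
tcp_rot: [3.133, -0.006, 1.241]
contact_force: [1.8, 0.1, 1.0]
finger_gap: 68.0
grasp_force: 0.0
```

Request:
step_arm([
  {"fingers":1,"dp":[0,0,-0.4],"turn":[0,0,-0.1]},
  {"fingers":1,"dp":[0,0,-0.8],"turn":[0,0,-0.25]},
  {"fingers":1,"dp":[0,0,-1],"turn":[0,0,-0.42]},
  {"fingers":1,"dp":[0,0,-1],"turn":[0,0,-0.42]},
  {"fingers":1,"dp":[0,0,-1],"turn":[0,0,-0.42]},
])

```text
clock: 14.38
tool_pos: [490.3, 160.6, 250.2]
tcp_rot: [3.138, -0.001, 1.569]
contact_force: [0.3, -0.4, -0.2]
finger_gap: 7.3
grasp_force: 0.0
```

Request:
step_arm([
  {"fingers":1,"dp":[0,0,-0.4],"turn":[0,0,0]},
  {"fingers":1,"dp":[0,0,-0.8],"turn":[0,0,0]},
  {"fingers":1,"dp":[0,0,-1],"turn":[0,0,0]},
  {"fingers":1,"dp":[0,0,-1],"turn":[0,0,0]},
])

```text
clock: 14.72
tool_pos: [490.6, 160.7, 331.5]
tcp_rot: [3.137, -0.001, 1.569]
contact_force: [-0.5, 0.9, 0.6]
finger_gap: -0.2
grasp_force: 0.0
```

Request:
step_arm([
  {"fingers":1,"dp":[0,0,-0.4],"turn":[0,0,0]},
  {"fingers":1,"dp":[0,0,-0.4],"turn":[0,0,0]},
  {"fingers":1,"dp":[0,0,-0.4],"turn":[0,0,0]},
])

```text
clock: 14.97
tool_pos: [489.8, 160.5, 360.3]
tcp_rot: [3.141, -0.0, 1.569]
contact_force: [0.8, -0.5, -0.3]
finger_gap: 0.1
grasp_force: 0.0
```

```bash
python3 - <<'E'
from h import *
s=ctrl.sense();print({k:np.round(s[k],3) for k in("clock","tool_pos","tcp_rot","contact_force","finger_gap","joints")})
t=ctrl.camera("top");c=ctrl.camera("scene")
f=lambda i,x,y:cv2.resize(i[y:y+120,x:x+120],(400,400),interpolation=2)
cv2.imwrite("pics/g3.png",np.hstack([f(t,90,145),f(c,250,80)]))
# lid edge in first pictures
for z in (310,317,320): print(z,plane("top",104,200,z).round(1))
E
```

```text
{'clock': np.float64(14.967), 'tool_pos': array([489.82 , 160.47 , 360.333]), 'tcp_rot': array([ 3.141, -0.   ,  1.569]), 'contact_force': array([ 0.825, -0.479, -0.318]), 'finger_gap': np.float64(0.072), 'joints': array([ 0.317,  0.26 ,  0.362,  1.672, -0.   ,  1.889])}
310 [496.6 301.  310. ]
317 [496.2 298.8 317. ]
320 [496.1 297.9 320. ]
```

View pics/g3.png

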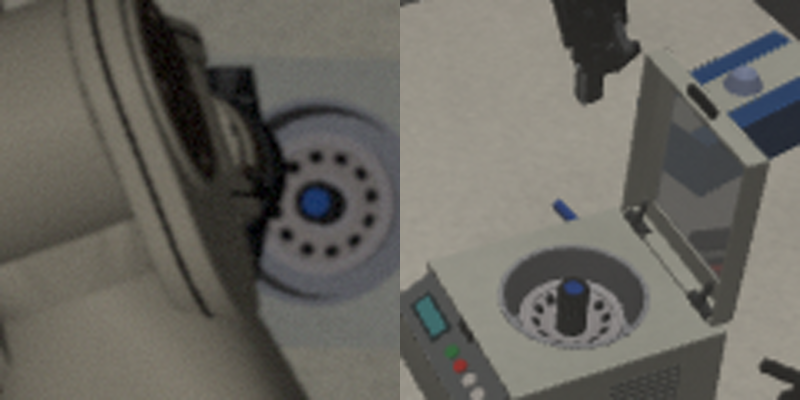

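Picture: the rotor sits level and deep in the bowl (scene crop (572,315)), and the lid is upright with its edge near y=299. Moving over and behind the lid.

Request:
step_arm([
  {"fingers":1,"dp":[0.4,0,0],"turn":[0,0,0]},
  {"fingers":1,"dp":[0.8,0,0],"turn":[0,0,0]},
  {"fingers":1,"dp":[1,0,0],"turn":[0,0,0]},
  {"fingers":1,"dp":[1,0,0],"turn":[0,0,0]},
])

```text
clock: 15.4
tool_pos: [489.0, 243.2, 358.1]
tcp_rot: [-3.138, 0.001, 1.574]
contact_force: [0.1, -0.7, -1.3]
finger_gap: 0.2
grasp_force: 0.0
```

Request:
step_arm([
  {"fingers":1,"dp":[0.4,0,0],"turn":[0,0,0]},
  {"fingers":1,"dp":[0.8,0,0],"turn":[0,0,0]},
  {"fingers":1,"dp":[1,0,0],"turn":[0,0,0]},
  {"fingers":1,"dp":[1,0,0],"turn":[0,0,0]},
])

```text
clock: 15.73
tool_pos: [489.0, 322.7, 358.1]
tcp_rot: [-3.139, 0.001, 1.573]
contact_force: [-0.6, -0.2, -0.6]
finger_gap: -0.3
grasp_force: 0.0
```

Request:
step_arm([
  {"fingers":1,"dp":[0.31,0,0],"turn":[0,0,0]},
  {"fingers":1,"dp":[0.31,0,0],"turn":[0,0,0]},
  {"fingers":1,"dp":[0.31,0,0.3],"turn":[0,0,0]},
  {"fingers":1,"dp":[0.31,0,0.6],"turn":[0,0,0]},
  {"fingers":1,"dp":[0.31,0,0.9],"turn":[0,0,0]},
  {"fingers":1,"dp":[0.31,0,0.9],"turn":[0,0,0]},
  {"fingers":1,"dp":[0.31,0,0.9],"turn":[0,0,0]},
])

```text
clock: 16.32
tool_pos: [488.8, 343.3, 287.2]
tcp_rot: [-3.138, 0.003, 1.569]
contact_force: [-0.4, 0.4, 0.5]
finger_gap: -0.2
grasp_force: 0.0
```

Request:
step_arm([
  {"fingers":1,"dp":[-0.25,0,0],"turn":[0,0,0]},
  {"fingers":1,"dp":[-0.45,0,0],"turn":[0,0,0]},
  {"fingers":1,"dp":[-0.6,0,0],"turn":[0,0,0]},
  {"fingers":1,"dp":[-0.75,0,0],"turn":[0,0,0]},
  {"fingers":1,"dp":[-0.87,0,0],"turn":[0,0,0]},
  {"fingers":1,"dp":[-1,0,0],"turn":[0,0,0]},
  {"fingers":1,"dp":[-1,0,0],"turn":[0,0,0]},
])

```text
clock: 16.9
tool_pos: [489.8, 263.2, 289.5]
tcp_rot: [3.14, 0.001, 1.569]
contact_force: [0.5, 0.3, 0.0]
finger_gap: 0.1
grasp_force: 0.0
```

Request:
step_arm([
  {"fingers":1,"dp":[-0.13,0,0.01],"turn":[0,0,0]},
  {"fingers":1,"dp":[-0.26,0,0.03],"turn":[0,0,0]},
  {"fingers":1,"dp":[-0.4,0,0.06],"turn":[0,0,0]},
  {"fingers":1,"dp":[-0.54,0,0.09],"turn":[0,0,0]},
  {"fingers":1,"dp":[-0.67,0,0.13],"turn":[0,0,0]},
  {"fingers":1,"dp":[-0.67,0,0.13],"turn":[0,0,0]},
])

```text
clock: 17.4
tool_pos: [489.2, 208.8, 277.1]
tcp_rot: [-3.14, 0.003, 1.568]
contact_force: [0.5, 0.0, -0.1]
finger_gap: 0.2
grasp_force: 0.0
```

```bash
python3 - <<'E'
from h import *
s=ctrl.sense();print({k:np.round(s[k],3) for k in("clock","tool_pos","tcp_rot","contact_force","finger_gap","joints")})
t=ctrl.camera("top");c=ctrl.camera("scene")
f=lambda i,x,y:cv2.resize(i[y:y+150,x:x+150],(400,400),interpolation=2)
cv2.imwrite("pics/g4.png",np.hstack([f(t,80,130),f(c,230,60)]))
E
```

```text
{'clock': np.float64(17.4), 'tool_pos': array([489.167, 208.845, 277.128]), 'tcp_rot': array([-3.140e+00,  3.000e-03,  1.568e+00]), 'contact_force': array([ 0.517,  0.043, -0.11 ]), 'finger_gap': np.float64(0.18), 'joints': array([ 0.405,  0.293,  0.194,  1.474, -0.002,  1.978])}
```

View pics/g4.png

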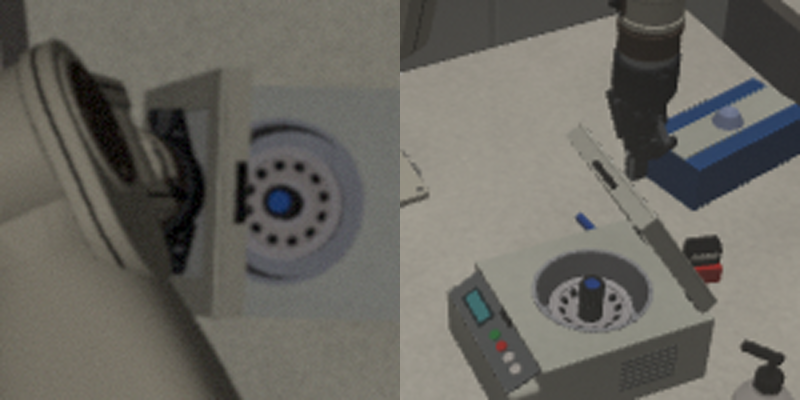

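The lid is following the fingers at about 60°. Continuing down.

Request:
step_arm([
  {"fingers":1,"dp":[-0.11,0,0.05],"turn":[0,0,0]},
  {"fingers":1,"dp":[-0.21,0,0.1],"turn":[0,0,0]},
  {"fingers":1,"dp":[-0.31,0,0.16],"turn":[0,0,0]},
  {"fingers":1,"dp":[-0.41,0,0.22],"turn":[0,0,0]},
  {"fingers":1,"dp":[-0.51,0,0.28],"turn":[0,0,0]},
])

```text
clock: 17.92
tool_pos: [489.3, 170.1, 255.2]
tcp_rot: [-3.141, -0.0, 1.571]
contact_force: [-0.9, 1.2, 0.6]
finger_gap: -0.3
grasp_force: 0.7
```

Request:
step_arm([
  {"fingers":1,"dp":[-0.09,0,0.08],"turn":[0,0,0]},
  {"fingers":1,"dp":[-0.18,0,0.16],"turn":[0,0,0]},
  {"fingers":1,"dp":[-0.27,0,0.24],"turn":[0,0,0]},
  {"fingers":1,"dp":[-0.35,0,0.32],"turn":[0,0,0]},
  {"fingers":1,"dp":[-0.42,0,0.4],"turn":[0,0,0]},
])

```text
clock: 18.33
tool_pos: [489.3, 136.4, 223.0]
tcp_rot: [-3.141, 0.0, 1.57]
contact_force: [-0.8, 1.1, 1.2]
finger_gap: 0.2
grasp_force: 0.5
```

Request:
step_arm([
  {"fingers":1,"dp":[-0.07,0,0.1],"turn":[0,0,0]},
  {"fingers":1,"dp":[-0.14,0,0.2],"turn":[0,0,0]},
  {"fingers":1,"dp":[-0.2,0,0.3],"turn":[0,0,0]},
  {"fingers":1,"dp":[-0.25,0,0.4],"turn":[0,0,0]},
  {"fingers":1,"dp":[-0.3,0,0.49],"turn":[0,0,0]},
])

```text
clock: 18.75
tool_pos: [489.4, 112.8, 183.6]
tcp_rot: [-3.141, 0.0, 1.57]
contact_force: [-0.2, 0.5, 0.6]
finger_gap: 0.1
grasp_force: 0.4
```

Request:
step_arm([
  {"fingers":1,"dp":[-0.06,0,0.1],"turn":[0,0,0]},
  {"fingers":1,"dp":[-0.1,0,0.2],"turn":[0,0,0]},
  {"fingers":1,"dp":[-0.13,0,0.3],"turn":[0,0,0]},
  {"fingers":1,"dp":[-0.15,0,0.4],"turn":[0,0,0]},
  {"fingers":1,"dp":[-0.16,0,0.5],"turn":[0,0,0]},
  {"fingers":1,"dp":[-0.16,0,0.54],"turn":[0,0,0]},
  {"fingers":1,"dp":[-0.16,0,0.54],"turn":[0,0,0]},
])

```text
clock: 19.33
tool_pos: [489.2, 100.3, 140.7]
tcp_rot: [-3.141, 0.0, 1.57]
contact_force: [-0.6, 0.8, 0.4]
finger_gap: 0.1
grasp_force: 0.0
```

Press down gently until the force shows the stop.

Request:
step_arm([
  {"fingers":1,"dp":[0,0,0.01],"turn":[0,0,0]},
  {"fingers":1,"dp":[0,0,0.02],"turn":[0,0,0]},
  {"fingers":1,"dp":[0,0,0.03],"turn":[0,0,0]},
  {"fingers":1,"dp":[0,0,0.03],"turn":[0,0,0]},
])

```text
clock: 19.67
tool_pos: [489.7, 100.7, 140.0]
tcp_rot: [3.14, -0.0, 1.571]
contact_force: [-1.2, 0.3, 5.1]
finger_gap: 0.6
grasp_force: 2.5
```

Request:
step_arm([
  {"fingers":1,"dp":[0,0,0.01],"turn":[0,0,0]},
  {"fingers":1,"dp":[0,0,0.02],"turn":[0,0,0]},
  {"fingers":1,"dp":[0,0,0.02],"turn":[0,0,0]},
])

```text
clock: 19.92
tool_pos: [489.8, 100.7, 139.9]
tcp_rot: [3.139, -0.001, 1.571]
contact_force: [-5.0, -0.9, 14.4]
finger_gap: -0.0
grasp_force: 6.9
```

Hard stop at z=140, so the lid is shut. Lift away and verify.

Request:
step_arm([
  {"fingers":1,"dp":[0,0,-0.1],"turn":[0,0,0]},
  {"fingers":1,"dp":[0,0,-0.5],"turn":[0,0,0]},
  {"fingers":1,"dp":[0,0,-1],"turn":[0,0,0]},
  {"fingers":1,"dp":[0,0,-1],"turn":[0,0,0]},
])

```text
clock: 20.25
tool_pos: [493.5, 101.4, 225.1]
tcp_rot: [3.129, -0.003, 1.571]
contact_force: [2.1, 0.8, 0.5]
finger_gap: -0.2
grasp_force: 0.0
```

Request:
step_arm([
  {"fingers":1,"dp":[-0.5,0,-0.5],"turn":[0,0,0]},
  {"fingers":1,"dp":[-1,0,-1],"turn":[0,0,0]},
  {"fingers":1,"dp":[-1,0,-1],"turn":[0,0,0]},
  {"fingers":1,"dp":[-1,0,-1],"turn":[0,0,0]},
  {"fingers":1,"dp":[-1,0,-1],"turn":[0,0,0]},
  {"fingers":1,"dp":[-1,0,-1],"turn":[0,0,0]},
])

```text
clock: 20.75
tool_pos: [489.3, 20.7, 296.8]
tcp_rot: [-3.141, -0.0, 1.57]
contact_force: [0.1, 0.6, 0.1]
finger_gap: -0.3
grasp_force: 0.0
```

```bash
python3 - <<'E'
from h import *
c=ctrl.camera("scene");s=ctrl.sense();print(s["clock"],s["tool_pos"],s["contact_force"])
cv2.imwrite("pics/g5.png",cv2.resize(c[100:280,130:400],(800,533),interpolation=2))
E
```

```text
20.8 [488.92888679  20.98062056 296.25140241] [ 0.47305939 -0.35021824 -0.50337235]
```

View pics/g5.png

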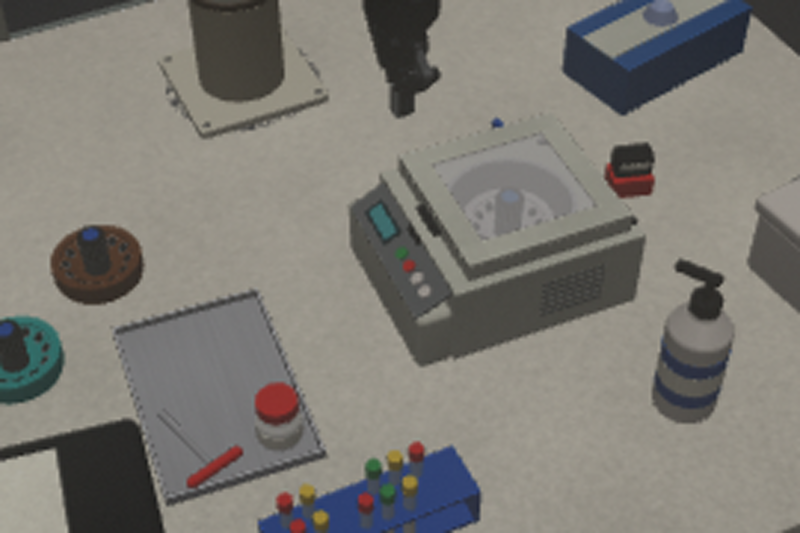

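The picture shows the lid shut flat (crop (520,195)), the rotor visible through its window, and the bystanders in place. Handing in.

```bash
python3 -c "
from bench import ctrl
print(ctrl.hand_in())"
```

```text
the job is handed in; nothing more can be done
None
```

The silver rotor is fully home on the spindle, released, with the lid shut down to its stop and the other things left where they were; I handed the job in at about 21 s, though hand-in gave no verdict, and contact force briefly reached about 13 N at first touch, before turning.

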